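# Take a cooling jar's temperature with the clamped pistol and put it in the basket

## Task

The square jar of preserve was left on its side to cool: stand it upright, lid up, in the middle of the round rubber mat in front of the thermometer pistol and let go of it. Take a reading by squeezing the pistol's trigger all the way, keeping it squeezed for about a second, and releasing it; then stand the jar upright on the floor of the wire basket. Set the jar down without dropping it, and do not knock over the round jars.

Things in the scene. Friction and masses are not known exactly. Their poses are not given: they have to be found in the camera images.
- jar: Square white ceramic jar, 100 mm long: body 46 x 46 x 84 mm, then a round steel lid 40 mm across, 16 mm high; 0.2 to 0.4 kg. It starts lying on a side, lid roughly to the robot's left. Origin: centre of the side it first lies on, halfway along the 100 mm; the centre line is 23 mm from it along body z. Body x runs from base to lid (straight up when the jar stands); y is level across it.
- jar_mid (a point): Point on the jar's centre line, halfway along its 100 mm length; same axes as the jar.
- jar_base (a point): Centre of the jar's square base (the face that it stands on); same axes as the jar.
- mat: Round dark rubber mat, 120 mm across and 6 mm thick, fixed to the counter in front of the pistol's nose. Origin: centre of its underside, on the counter.
- gun: Grey and black thermometer pistol, fixed on its side in a clamp stand. Origin: on the counter under mid barrel. Nose to -x, tip at x = -87 mm. Barrel 130 x 42 x 38 mm (z 66 to 104). Black grip sticks out to -y: y -21 to -118, x 3 to 31, z 70 to 100 mm (butt beyond y = -104: x 1 to 34). Under the grip it is free beyond y = -45; nearer in is a 10 mm base plate.
- grip_back (a point): Point on the grip's rear face (the side away from the trigger), at the grip's mid height, 57 mm out from the barrel's centre line; pistol axes. Squeeze between here and the trigger's front face.
- trigger_face (a point): Point on the front face of the trigger blade, 36 mm from its hinge, moving with it. The blade (8 mm thick, 20 mm high, 54 mm long) sticks out sideways parallel to the grip, 17 mm in front of it, at 85 mm height. Trigger front to grip rear: 53 mm at rest, about 42 mm fully squeezed.
- trigger (a joint): Trigger angle in rad: 0 released, 0.30 fully squeezed (against the stop). It swings towards the grip about a vertical axis beside the barrel, against a spring (about 6 N at 36 mm from the hinge when fully in) that returns it to 0.
- basket: Open steel wire basket, fixed, 238 x 188 mm outside (x, y), inner 230 x 180 mm, rim 91 mm above the counter, floor 5 mm above the counter. Origin: centre of its underside. A round jar stands in its -x half.
- basket_free (a point): Point on the basket's floor, in the middle of its empty part, 40 mm to +x of the basket's centre; basket axes.
- basket_jar: Round white jar with steel lid, 58 mm in diameter, 85 mm high, standing in the basket; origin: centre of its underside. Not to be knocked over.
- round_jar: Another round white jar of the same size, standing on the counter about 12 cm beside the square jar, farther from the robot; origin: centre of its underside. Not to be knocked over.

How it is judged:
By the outcome, as a careful person would: the job done as asked, in the order asked, and still so for the second after the job is handed in, with the robot touching nothing.
It also fails if it takes over 72 s, if anything falls off the work surface, if the arm or the gripper's body presses on something with over 40 N, if the wrist force passes 120 N, or if a joint passes its speed limit or range.

## Robot

A 6-joint arm with a two-finger parallel gripper is mounted at the origin on the work surface. World frame = base frame: x ahead of the robot, y to its left, z up, the work surface at z = 0. Lengths are in m, angles in degrees, forces in N, time in s.
With the tool pointing down it reaches from about 0.35 to 0.875 m from the base axis. Payload 4.2 kg.
Tool frame: the origin (TCP) lies midway between the tips of the shut fingers; the grasp point (between the pads) lies 19 mm behind it; z points along the fingers, y is the line along which they close (so a half turn about z gives the same grasp; the last joint's range is limited). The gripper opens to 87 mm and grips with 3 to 60 N. Pads are 19 mm wide; open, the fingers measure 117 mm over their backs; the gripper's body (75 mm by 190 mm) begins 51 mm behind the grasp point.
Start: joints at [14.817, 22.042, 0.453, 0, -68.411, -14.817], TCP at [0.625, 0, 0.223] pointing down, gripper open.
Joint ranges: [-179.83, 179.83], [-69.29, 118.12], [-61.27, 80.66], [-181.25, 117.63], [-171.15, -9.14], [-177.46, 177.46]. Speed limits (degrees/s): [159.86, 159.86, 180, 180, 180, 180].

## Interface

Orientations are given as a 3x3 rotation matrix whose columns are the frame's x, y, z axes.
In Python, from station import * gives the robot as it stands.
- The arm moves only by the tool move_arm, never from a script. Its argument "targets" is text: rows parted by semicolons, each of 4 numbers parted by spaces: the shift along the world's x, y, z in units of 25 mm (1.0 is 25 mm), then the turn about the world's z in units of 5 degrees (1.0 is 5 degrees). In form: tx ty tz spin; .... A call has 1 to 10 rows; each row shifts and turns the commanded pose from where the row before left it; what a row does not reach is not made up. A row lasts 1/12 s, in which the tool goes at most 41.7 mm and 7.16 degrees, less where a joint would pass 70% of its speed; a pose out of reach is approached as far as the arm can. A call is refused whole if a number of a shift passes 1 or a number of a turn 1, either way. A call with a gripper value outside its range is refused whole. "gripper" is the finger opening in mm, from 0 to 87, set as the call begins (left out, the last holds). The fingers move at their own pace and stop on an object; the grip force is fixed at half the most. Time passes only in rows, so rows that do not move let the fingers close. It gives the time, the measured TCP pose, the force, the opening and the grip force at its end, in the units of the state.
- sense(): the state, without advancing time (a new reading comes with each control period).
- capture(name): name is "scene" or "side" or "wrist"; returns a dict with "image" (384x512x3 uint8, blue, green, red), "fx", "fy", "cx", "cy" (pixels), "D" ([k1, k2, p1, p2, k3] as OpenCV has them; the pictures are not rectified), "world_from_camera" (4x4, takes a point from camera to world coordinates); the wrist camera has in their place "hand_eye" (4x4, takes a point from camera to tool coordinates, whose origin is the TCP and whose axes are the flange's). Camera axes: x right, y up, looking along -z (the intrinsics and any distortion apply to the point x, -y, -z); pixel columns grow to the right and rows downward; lengths in m; the calibration is good to about 2 mm. A picture is of the moment at which its call begins: read the wrist's pose just before it. There is no depth.
- finish_job(): hands the job in; it is judged then, once.
The state is a dict: "time_s": time; "joints": joint angles; "joint_velocities": joint speeds; "effort": joint torques, N m; "tcp_pos": TCP position; "ee_rot": TCP orientation; "wrist_force": force on the tool from outside, world axes, zero at the start; "moment": the same for the moment, N m; "gripper_width": opening from 0.0 (shut) to 1.0 (fully open); "gripper_force": force on a finger pad.
Only numpy, scipy, OpenCV 4.12 (cv2) and the standard library are available. Lean on these libraries where they do the work, as an engineer would, in place of code of your own. Each camera call takes 0.05 s, during which the arm holds its last target. There are 200 camera calls.

## Working session

There is one attempt and no reset: what is moved stays moved. The work goes in short steps, Python scripts to look and compute and a tool call to move; the robot and the scene stay as the last step left them, time stands still between calls to the robot, and variables do not carry over. Pictures are saved under pics/ and viewed, at most 10 in all, crops included, and the job is handed in when it is done.

Besides the shell and the picture viewer there is one more tool, called after "Request:" as name(argument=value, ...), one argument or row to a line, values as JSON. move_arm: Moves the arm, as the interface text tells. Its arguments: {"type":"object","properties":{"targets":{"type":"string"},"gripper":{"type":"number"}},"required":["targets"]}

```bash
mkdir -p pics; ls; python3 - <<'E'
from station import *
import cv2,numpy as np
s=sense();print(s['time_s'],s['tcp_pos'],s['ee_rot'])
ims=[]
for n in("scene","side"):
    c=capture(n);cv2.imwrite(f"pics/{n}0.png",c["image"])
    print(n,c["fx"],c["fy"],c["cx"],c["cy"],c["D"],np.round(c["world_from_camera"],3).tolist())
c=capture("wrist");cv2.imwrite("pics/wrist0.png",c["image"]);print(c["fx"],c["D"],c["hand_eye"])
E
```

```text
pics
0.0 [6.24398504e-01 3.04898985e-05 2.21465867e-01] [[-1.83080545e-04 -9.99997616e-01 -2.17600063e-03]
 [-9.99999981e-01  1.83220480e-04 -6.41095590e-05]
 [ 6.45080940e-05  2.17598885e-03 -9.99997630e-01]]
scene 351.63572191904586 351.63572191904586 259.2596891451809 188.2699145379504 [-0.09066067  0.          0.          0.          0.        ] [[0.384, -0.609, 0.693, 1.173], [0.923, 0.246, -0.295, -0.265], [0.009, 0.754, 0.657, 0.688], [0.0, 0.0, 0.0, 1.0]]
side 403.41595571130813 403.41595571130813 257.35334390686756 193.58894100733414 [0.04439311 0.         0.         0.         0.        ] [[0.994, 0.063, -0.084, 0.442], [-0.105, 0.589, -0.802, -1.016], [-0.002, 0.806, 0.592, 0.848], [0.0, 0.0, 0.0, 1.0]]
312.0481820956248 [0.01111734 0.         0.         0.         0.        ] [[-5.94289323e-04  9.69648847e-01  2.44501045e-01  6.77507436e-02]
 [ 9.99999639e-01  4.27641583e-04  7.34667371e-04  5.21996726e-04]
 [ 6.07810555e-04  2.44501394e-01 -9.69648750e-01 -1.62556127e-01]
 [ 0.00000000e+00  0.00000000e+00  0.00000000e+00  1.00000000e+00]]
```

View pics/scene0.png

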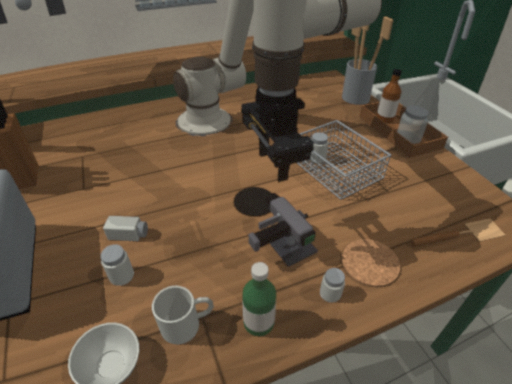

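View pics/side0.png

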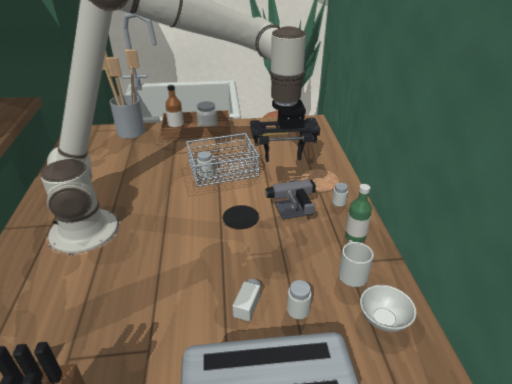

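The scene picture shows the lying jar at (125,228), its lid to the right (+y). The mat is at (256,201), the pistol at (290,230) with its grip to -y, and the basket at (345,160). In the side picture they are at (247,299), (241,217), (293,197) and (223,160). The tool can't tilt, so I'll pinch the lid's outer few millimetres and let the jar swing down upright. Coarse positions come first.

```bash
cat > h.py <<'E'
from station import *
import cv2,numpy as np
def cam(n):
    s=sense(); c=capture(n)
    if n=="wrist":
        T=np.eye(4);T[:3,:3]=s['ee_rot'];T[:3,3]=s['tcp_pos'];c["T"]=T@np.array(c["hand_eye"])
    else: c["T"]=np.array(c["world_from_camera"])
    c["K"]=np.array([[c["fx"],0,c["cx"]],[0,c["fy"],c["cy"]],[0,0,1.]])
    return c
def rays(c,uv):
    p=cv2.undistortPoints(np.array(uv,float).reshape(-1,1,2),c["K"],np.array(c["D"])).reshape(-1,2)
    return c["T"][:3,3],np.c_[p[:,0],-p[:,1],-np.ones(len(p))]@c["T"][:3,:3].T
def plane(c,uv,z):
    o,d=rays(c,uv);return o+d*((z-o[2])/d[:,2])[:,None]
def tri(c1,uv1,c2,uv2):
    o1,d1=rays(c1,uv1);o2,d2=rays(c2,uv2);d1=d1[0];d2=d2[0]
    t=np.linalg.lstsq(np.c_[d1,-d2],o2-o1,rcond=None)[0]
    a,b=o1+t[0]*d1,o2+t[1]*d2;return (a+b)/2,np.linalg.norm(a-b)
def blobs(m,amin=40):
    cs,_=cv2.findContours(m.astype(np.uint8),cv2.RETR_EXTERNAL,cv2.CHAIN_APPROX_NONE)
    return [k for k in cs if cv2.contourArea(k)>=amin]
def cen(k):
    M=cv2.moments(k);return M['m10']/M['m00'],M['m01']/M['m00']
def proj(c,P):
    q=(np.array(P,float).reshape(-1,3)-c["T"][:3,3])@c["T"][:3,:3]
    return cv2.projectPoints((q*[1,-1,-1]).reshape(-1,1,3),np.zeros(3),np.zeros(3),c["K"],np.array(c["D"]))[0].reshape(-1,2)
E
python3 - <<'E'
from h import *
np.set_printoptions(precision=4,suppress=True)
A=cam("scene");B=cam("side")
for n,c,pm in(("scene",A,(256,201)),("side",B,(241,217))):
    g=cv2.cvtColor(c["image"],cv2.COLOR_BGR2GRAY)
    for k in blobs(g<45,100):
        if cv2.pointPolygonTest(k,pm,False)>=0: print(n,"mat",cen(k),cv2.fitEllipse(k),plane(c,[cen(k)],.006))
    hsv=cv2.cvtColor(c["image"],cv2.COLOR_BGR2HSV)
    for k in blobs((hsv[...,1]<60)&(hsv[...,2]>110),60):
        p=plane(c,[cen(k)],.03)[0]
        print(n,np.round(cen(k)),cv2.contourArea(k),p) if cv2.contourArea(k)<4000 else 0
print("gun nose etc", plane(A,[(283,205),(310,240)],.085),plane(B,[(268,193),(314,184)],.085))
print("mat px colour",A["image"][201,256],"jar tri",tri(A,[(125,228)],B,[(248,299)]))
crop=lambda im,x,y,w,h,s:cv2.resize(im[y:y+h,x:x+w],(w*s,h*s),interpolation=cv2.INTER_CUBIC)
a=crop(A["image"],230,105,170,165,3)
b=crop(B["image"],180,125,170,110,3);b=cv2.copyMakeBorder(b,0,max(0,a.shape[0]-b.shape[0]),0,0,cv2.BORDER_CONSTANT)
cv2.imwrite("pics/c1.png",cv2.resize(a,None,fx=1,fy=1));cv2.imwrite("pics/c2.png",b)
E
```

```text
scene mat (253.56439393939394, 201.1875) ((254.09852600097656, 201.20504760742188), (27.064376831054688, 39.13920593261719), 86.38943481445312) [[0.4993 0.0052 0.006 ]]
scene [315. 372.] 617.0 [ 0.9852 -0.0711  0.03  ]
scene [356. 361.] 87.0 [0.9976 0.0094 0.03  ]
scene [403. 333.] 88.5 [0.9899 0.1284 0.03  ]
scene [104. 355.] 3439.0 [ 0.8107 -0.4255  0.03  ]
scene [476. 324.] 73.0 [1.0403 0.2817 0.03  ]
scene [427. 325.] 719.0 [0.9977 0.1843 0.03  ]
scene [248. 319.] 155.0 [ 0.8399 -0.143   0.03  ]
scene [498. 312.] 224.0 [1.0416 0.3479 0.03  ]
scene [173. 305.] 1340.0 [ 0.7542 -0.2777  0.03  ]
scene [331. 281.] 395.5 [0.8267 0.0572 0.03  ]
scene [259. 270.] 203.5 [ 0.7378 -0.0775  0.03  ]
scene [111. 255.] 346.0 [ 0.5703 -0.3861  0.03  ]
scene [122. 223.] 439.0 [ 0.4728 -0.3497  0.03  ]
scene [508. 186.] 85.0 [0.7541 0.7381 0.03  ]
scene [324. 179.] 220.0 [0.5135 0.222  0.03  ]
scene [320. 136.] 103.0 [0.304 0.33  0.03 ]
scene [351. 161.] 429.0 [0.4685 0.3487 0.03  ]
scene [198. 123.] 600.0 [ 0.0633 -0.0388  0.03  ]
scene [383. 107.] 142.5 [0.2074 0.6811 0.03  ]
scene [377.  89.] 1
[... 730 characters left out ...]
0812 0.03  ]
side [340. 194.] 278.0 [0.8365 0.0562 0.03  ]
side [291. 185.] 219.0 [0.6823 0.1272 0.03  ]
side [ 61. 186.] 370.5 [-0.1172  0.21    0.03  ]
side [222. 159.] 2920.5 [0.4466 0.3315 0.03  ]
side [282.  52.] 1388.5 [0.8791 1.6063 0.03  ]
side [315.  68.] 1035.5 [1.0276 1.2966 0.03  ]
side [293.  12.] 858.5 [1.1418 2.6743 0.03  ]
side [227.  17.] 2573.5 [0.5681 2.5949 0.03  ]
side [161.   7.] 513.0 [-0.01    2.9984  0.03  ]
side [79. 80.] 3580.0 [-0.299   1.2411  0.03  ]
gun nose etc [[0.6176 0.0363 0.085 ]
 [0.743  0.0437 0.085 ]] [[0.584  0.0156 0.085 ]
 [0.741  0.0492 0.085 ]]
mat px colour [34 38 41] jar tri (array([ 0.487 , -0.3462,  0.0228]), np.float64(0.0019759174112446306))
```

View pics/c1.png

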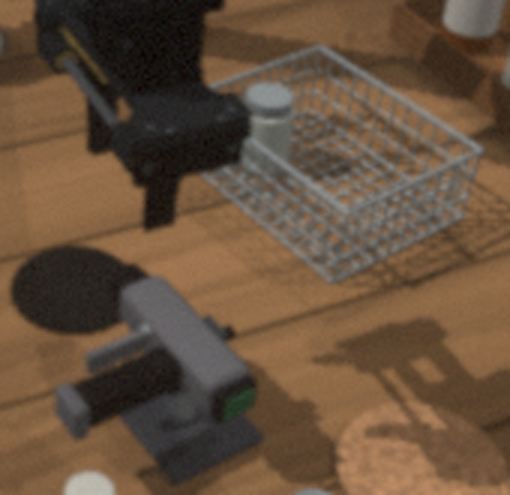

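The crop shows the pistol with its nose pointing at the mat, and the grip and trigger pointing to -y. The basket's empty half is at its near-camera (+x) side. Next I'll move over the jar for a wrist view.

Request:
move_arm(
  targets="-.58 -1 0 0;-.58 -1 0 0;-.58 -1 0 0;-.58 -1 0 0;-.58 -1 0 0;-.58 -1 0 0;-.58 -1 0 0;-.58 -1 0 0;-.58 -1 0 0;-.58 -1 0 0",
  gripper=70,
)

```text
time_s: 1.08
tcp_pos: [0.479, -0.251, 0.2226]
ee_rot: [[0.0, -1.0, 0.0], [-1.0, -0.0, 0.0], [-0.0, -0.0, -1.0]]
wrist_force: [0.4, -0.2, -0.1]
gripper_width: 0.803
gripper_force: 0.0
```

Request:
move_arm(
  targets="0 -1 0 0;0 -1 0 0;0 0 0 0;0 0 0 0",
)

```text
time_s: 1.42
tcp_pos: [0.4795, -0.3008, 0.2221]
ee_rot: [[-0.002, -1.0, -0.001], [-1.0, 0.002, 0.0], [-0.0, 0.001, -1.0]]
wrist_force: [-0.3, 0.4, 0.5]
gripper_width: 0.804
gripper_force: 0.0
```

```bash
python3 - <<'E'
from h import *
np.set_printoptions(precision=4,suppress=True)
C=cam("wrist");s=sense();print(s['tcp_pos'],s['joint_velocities'])
hsv=cv2.cvtColor(C["image"],cv2.COLOR_BGR2HSV)
m=(hsv[...,1]<60)&(hsv[...,2]>110)
im=C["image"].copy()
for k in blobs(m,150):
    r=cv2.minAreaRect(k);print(np.round(cen(k)),cv2.contourArea(k),plane(C,[cen(k)],.03)[0],"box@46",plane(C,cv2.boxPoints(r),.046)[:,:2].tolist())
    cv2.drawContours(im,[k],-1,(0,0,255),1)
cv2.imwrite("pics/w1.png",im)
E
```

```text
[ 0.4797 -0.3     0.2222] [ 1.4391 -0.6195 -0.4707 -0.0012  0.0544  0.1239]
[ 19. 192.] 1698.0 [ 0.7529 -0.2893  0.03  ] box@46 [[0.7547540282913197, -0.32271534350426884], [0.7087844380413537, -0.32266135126637385], [0.7187405942064113, -0.2637892086216729], [0.7666402831050629, -0.26397852494722784]]
[250. 141.] 3589.0 [ 0.4853 -0.347   0.03  ] box@46 [[0.5302247695299785, -0.3095989542164282], [0.48637150499398135, -0.39761438827480344], [0.4454392211821708, -0.37947805001467433], [0.4871131447667224, -0.2888829735655715]]
[124. 114.] 3737.5 [ 0.622  -0.3766  0.03  ] box@46 [[0.6531410369292578, -0.4052968055353353], [0.5708240861593753, -0.4053151458551102], [0.5752985765897974, -0.34599415573135595], [0.661440004580446, -0.3461096996187875]]
```

View pics/w1.png

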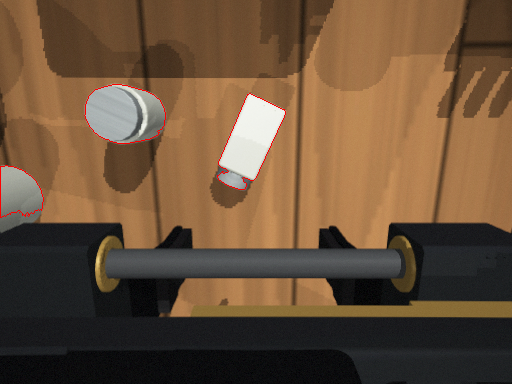

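The wrist view shows the jar body's corners near (246,94), (285,112), (257,180) and (219,165). The lid is at (233,181), and the round jar is clear at (124,113).

```bash
cat > jar.py <<'E'
from h import *
np.set_printoptions(precision=4,suppress=True)
C=cam("wrist")
g=cv2.cvtColor(C["image"],cv2.COLOR_BGR2GRAY)
print(g[140,250],g[182,233])
for k in blobs(g>190,500):
    P=plane(C,k.reshape(-1,2).astype(float),.046)[:,:2].astype(np.float32)
    (c,wh,a)=r=cv2.minAreaRect(P*1000);q=cv2.boxPoints(r)
    e=q[1]-q[0],q[2]-q[1];e=max(e,key=np.linalg.norm);e=e/np.linalg.norm(e);e*=np.sign(e[1])
    print("c",c,wh,"axis",e,"yaw from +y",np.degrees(np.arctan2(-e[0],e[1])),"lid end",np.array(c)+e*58,"base",np.array(c)-e*42)
E
python3 jar.py
```

```text
234 178
c (482.95330810546875, -351.4683837890625) (81.1211929321289, 43.77103805541992) axis [0.418  0.9084] yaw from +y -24.708412 lid end [ 507.1973 -298.7785] base [ 465.3973 -389.6231]
```

Lying jar: body centre (0.483, -0.351), lid axis turned -24.7°, measured size 44x81 (expected 46x84). A low pinch here would bring the gripper body close to the round jar's top. So I'll first grip the jar at mid-body, carry it clear and square it up, then regrip at the lid.

Request:
move_arm(
  targets=".13 -.9 0 -1;.13 -.87 0 -1;0 0 -1 -1;0 0 -1 -1;0 0 -1 -.94;0 0 -1 0;0 0 -1 0;0 0 -1 0;0 0 -.8 0;0 0 -.6 0",
)

```text
time_s: 2.35
tcp_pos: [0.486, -0.3425, 0.0356]
ee_rot: [[-0.416, -0.909, -0.002], [-0.909, 0.416, 0.001], [-0.0, 0.003, -1.0]]
wrist_force: [0.9, 0.7, 0.5]
gripper_width: 0.807
gripper_force: 0.0
```

Request:
move_arm(
  targets="0 0 -.28 0;0 0 0 0;0 0 0 0",
)

```text
time_s: 2.6
tcp_pos: [0.4871, -0.3438, 0.031]
ee_rot: [[-0.417, -0.909, 0.0], [-0.909, 0.417, -0.0], [0.0, -0.0, -1.0]]
wrist_force: [-0.2, 0.4, 1.0]
gripper_width: 0.807
gripper_force: 0.0
```

Request:
move_arm(
  targets="0 0 0 0;0 0 0 0;0 0 0 0;0 0 0 0;0 0 0 0",
  gripper=30,
)

```text
time_s: 3.02
tcp_pos: [0.4864, -0.3443, 0.0312]
ee_rot: [[-0.418, -0.908, 0.0], [-0.908, 0.418, -0.0], [-0.0, -0.0, -1.0]]
wrist_force: [-0.4, 0.5, 0.4]
gripper_width: 0.527
gripper_force: 30.0
```

Request:
move_arm(
  targets="0 0 .4 0;0 0 .4 0;-.45 1 0 1;-.45 1 0 1;-.45 1 0 1;-.45 1 0 1;-.45 1 0 .94;0 0 0 0;0 0 -.4 0;0 0 -.25 0",
)

```text
time_s: 3.85
tcp_pos: [0.4308, -0.2189, 0.035]
ee_rot: [[0.001, -1.0, 0.002], [-1.0, -0.001, -0.0], [0.0, -0.002, -1.0]]
wrist_force: [0.2, 0.2, -4.0]
gripper_width: 0.525
gripper_force: 30.0
```

Request:
move_arm(
  targets="0 0 -.12 0;0 0 -.05 0;0 0 0 0",
)

```text
time_s: 4.1
tcp_pos: [0.43, -0.2192, 0.0311]
ee_rot: [[-0.001, -1.0, -0.001], [-1.0, 0.001, 0.0], [-0.0, 0.001, -1.0]]
wrist_force: [-3.2, 3.7, 6.0]
gripper_width: 0.526
gripper_force: 30.0
```

Request:
move_arm(
  targets="0 0 0 0;0 0 0 0;0 0 0 0;0 0 1 0;0 0 1 0;0 .5 1 0;0 .7 1 0;0 .94 1 0;0 0 0 0;0 0 0 0",
  gripper=70,
)

```text
time_s: 4.93
tcp_pos: [0.4314, -0.1652, 0.1568]
ee_rot: [[0.002, -1.0, 0.005], [-1.0, -0.002, -0.0], [0.0, -0.005, -1.0]]
wrist_force: [0.0, -0.1, -0.6]
gripper_width: 0.807
gripper_force: 0.0
```

```bash
python3 jar.py; python3 - <<'E'
from h import *
C=cam("wrist");cv2.imwrite("pics/w2.png",C["image"]);print(sense()['tcp_pos'])
E
```

```text
230 83
c (429.3081970214844, -226.9760284423828) (43.167327880859375, 80.53646087646484) axis [-0.0003  1.    ] yaw from +y 0.014893755 lid end [ 429.2931 -168.976 ] base [ 429.3191 -268.976 ]
[ 0.42981425 -0.16581721  0.15462732]
```

View pics/w2.png

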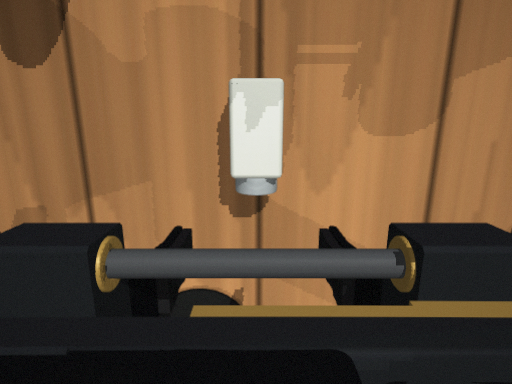

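The jar is square to the tool, with the lid end at y = -0.169 (pixel 256,190). I'll lower so the pads overlap the outer ~6 mm of the lid, then pinch it.

Request:
move_arm(
  targets="0 0 -1 0;0 0 -1 0;0 0 -1 0;0 0 -1 0;0 0 -.8 0;0 0 -.5 0;0 0 -.34 0;0 0 0 0;0 0 0 0",
)

```text
time_s: 5.78
tcp_pos: [0.4298, -0.1661, 0.0134]
ee_rot: [[-0.001, -1.0, -0.002], [-1.0, 0.001, -0.0], [0.0, 0.002, -1.0]]
wrist_force: [0.2, 0.2, -0.1]
gripper_width: 0.804
gripper_force: 0.0
```

Request:
move_arm(
  targets="0 0 0 0;0 0 0 0;0 0 0 0;0 0 0 0;0 0 0 0;0 0 0 0",
  gripper=20,
)

```text
time_s: 6.28
tcp_pos: [0.4303, -0.1657, 0.0144]
ee_rot: [[-0.0, -1.0, 0.001], [-1.0, 0.0, 0.0], [-0.0, -0.001, -1.0]]
wrist_force: [0.3, 0.4, 2.0]
gripper_width: 0.442
gripper_force: 30.0
```

Request:
move_arm(
  targets="0 0 .4 0;0 0 .4 0;0 0 .4 0;0 0 .4 0;0 0 .4 0;0 0 .4 0;0 0 .4 0;0 0 .4 0;0 0 .4 0;0 0 .4 0",
)

```text
time_s: 7.12
tcp_pos: [0.4291, -0.1654, 0.1138]
ee_rot: [[-0.001, -1.0, -0.002], [-1.0, 0.001, 0.001], [-0.001, 0.002, -1.0]]
wrist_force: [-0.1, 0.0, -3.2]
gripper_width: 0.447
gripper_force: 30.0
```

```bash
python3 - <<'E'
from h import *
a=cam("scene")["image"][90:270,60:320];b=cam("side")["image"][150:330,170:350];
cv2.imwrite("pics/l1.png",cv2.resize(np.hstack([a,b]),None,fx=1.8,fy=1.8,interpolation=cv2.INTER_CUBIC));print(sense()['wrist_force'],sense()['moment'])
E
```

```text
[ 0.36511694  0.42306668 -3.70106918] [ 0.20801837 -0.09783282  0.01170977]
```

View pics/l1.png

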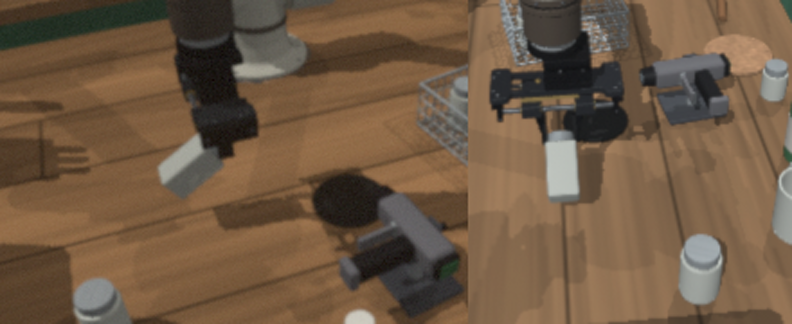

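The jar hangs from the lid with the base drooping only part way (left pane around (190,165)), held by pad friction. Some quick vertical shakes should let it swing down further.

Request:
move_arm(
  targets="0 0 1 0;0 0 -1 0;0 0 1 0;0 0 -1 0;0 0 1 0;0 0 -1 0;0 0 1 0;0 0 -1 0;0 0 1 0;0 0 0 0",
)

```text
time_s: 8.05
tcp_pos: [0.4308, -0.166, 0.1394]
ee_rot: [[0.001, -1.0, 0.0], [-1.0, -0.001, -0.001], [0.001, -0.0, -1.0]]
wrist_force: [2.0, -0.6, -2.3]
gripper_width: 0.448
gripper_force: 30.0
```

```bash
cat > tilt.py <<'E'
from h import *
for n in("scene","side"):
    c=cam(n);g=cv2.cvtColor(c["image"],cv2.COLOR_BGR2HSV);t=sense()['tcp_pos']
    m=((g[...,1]<50)&(g[...,2]>150)).astype(np.uint8);u,v=proj(c,t+[0,-.03,-.03])[0].astype(int)
    w=np.zeros_like(m);w[max(0,v-45):v+45,u-45:u+45]=1
    ks=blobs(m*w,60)
    for k in ks:
        r=cv2.minAreaRect(k);q=cv2.boxPoints(r);print(n,np.round(cen(k)),cv2.contourArea(k),"on x=tcp plane:",end=" ")
        P=k.reshape(-1,2).astype(float);o,d=rays(c,P);X=o+d*((t[0]-o[0])/d[:,0])[:,None] if n=="scene" else plane(c,P,t[2]-.04)
        rr=cv2.minAreaRect((X[:,1:] if n=="scene" else X[:,:2]).astype(np.float32)*1000);print([np.round(z,1) for z in rr])
s=sense();print(s['tcp_pos'],s['wrist_force'],s['moment'],s['gripper_width']*87)
E
python3 tilt.py
```

```text
side [221. 240.] 399.5 on x=tcp plane: [array([ 428.3, -199.8]), array([113. ,  44.2]), np.float64(89.1)]
[ 0.43038601 -0.16557063  0.13860042] [-0.88866467 -0.18956056 -3.20105035] [0.02972545 0.05274078 0.02723976] 38.94254968697589
```

```bash
python3 - <<'E'
from h import *
M=[];
for i in range(6): capture("scene");M.append(sense()['moment'])
print(np.mean(M,0),np.std(M,0))
for n in("scene","side"):
    c=cam(n);g=cv2.cvtColor(c["image"],cv2.COLOR_BGR2HSV);t=sense()['tcp_pos'];piv=t+[0,-.0035,.008]
    for a in(60,75,90):
        a=np.radians(a);ax=np.array([0,np.cos(a),np.sin(a)]);nn=np.array([0,-np.sin(a),np.cos(a)])
        pts=[piv+ax*(s-97)/1000+nn*y/1000+np.array([x,0,0])/1000 for s in(0,84) for y in(-23,23) for x in(-23,23)]
        p=proj(c,pts);print(n,np.degrees(a),"box",p.min(0).round(),p.max(0).round())
    u,v=proj(c,piv-[0,.01,.05])[0].astype(int)
    m=((g[...,1]<75)&(g[...,2]>95)).astype(np.uint8);w=np.zeros_like(m);w[v-50:v+50,u-45:u+45]=1
    for k in blobs(m*w,60):print("  seen",cv2.boundingRect(k),cv2.contourArea(k),cv2.minAreaRect(k))
E
```

```text
[0.07955323 0.01221532 0.01440038] [0.03208645 0.03083712 0.0325607 ]
scene 59.99999999999999 box [157. 159.] [189. 197.]
scene 75.0 box [166. 161.] [191. 197.]
scene 90.0 box [171. 159.] [196. 197.]
  seen (164, 162, 25, 34) 270.5 ((175.71153259277344, 179.9423065185547), (21.768892288208008, 32.947513580322266), 11.309932708740234)
  seen (190, 127, 34, 9) 170.0 ((206.5, 131.0), (8.0, 33.0), 90.0)
side 59.99999999999999 box [212. 221.] [231. 256.]
side 75.0 box [212. 218.] [231. 255.]
side 90.0 box [212. 216.] [231. 251.]
  seen (212, 216, 19, 40) 625.5 ((221.0, 235.5), (39.0, 18.0), 90.0)
```

Measured against projected poses, the jar is now about 72° up. The move to the mat should finish the swing if it starts gently and stops hard. First I'll fit the mat circle (radius known) in both views.

```bash
python3 - <<'E'
from h import *
from scipy.optimize import least_squares
np.set_printoptions(precision=4,suppress=True)
for n in("scene","side"):
    c=cam(n);g=cv2.cvtColor(c["image"],cv2.COLOR_BGR2GRAY)
    u,v=proj(c,[.495,.003,.006])[0].astype(int)
    print(n,g[v,u-20:u+21:4])
    for th in(45,52,60):
        for k in blobs(g<th,150):
            if cv2.pointPolygonTest(k,(float(u),float(v)),False)<0: continue
            X=plane(c,k.reshape(-1,2).astype(float),.006)[:,:2]
            for r0 in (.06,None):
                f=(lambda p:np.hypot(*(X-p[:2]).T)-r0) if r0 else (lambda p:np.hypot(*(X-p[:2]).T)-p[2])
                r=least_squares(f,[.495,.003]+([] if r0 else [.06]),loss='soft_l1',f_scale=.001);print(th,cv2.contourArea(k),r.x,X.min(0),X.max(0))
E
```

```text
scene [72 32 31 29 31 25 31 33 24 20 73]
45 851.0 [0.4973 0.0085] [ 0.4351 -0.0515] [0.5577 0.0759]
45 851.0 [0.4973 0.0075 0.0578] [ 0.4351 -0.0515] [0.5577 0.0759]
52 890.0 [0.4972 0.0077] [ 0.4349 -0.0527] [0.5598 0.0759]
52 890.0 [0.4971 0.0074 0.059 ] [ 0.4349 -0.0527] [0.5598 0.0759]
60 938.0 [0.4974 0.0072] [ 0.4338 -0.0541] [0.5612 0.0759]
60 938.0 [0.4976 0.0075 0.0607] [ 0.4338 -0.0541] [0.5612 0.0759]
side [125  92  33  31  31  31  31  31  30  32  85]
45 609.5 [0.4904 0.0063] [ 0.4398 -0.0552] [0.5501 0.0888]
45 609.5 [0.4924 0.0045 0.0575] [ 0.4398 -0.0552] [0.5501 0.0888]
52 2181.0 [0.4453 0.1862] [ 0.2942 -0.0556] [0.5545 0.5402]
52 2181.0 [0.4415 0.197  0.1431] [ 0.2942 -0.0556] [0.5545 0.5402]
60 2603.5 [0.4369 0.2269] [ 0.2939 -0.059 ] [0.5566 0.5488]
60 2603.5 [0.4504 0.2136 0.1559] [ 0.2939 -0.059 ] [0.5566 0.5488]
```

Request:
move_arm(
  targets=".4 .2 0 0;.5 .4 0 0;.5 .6 0 0;.5 .8 0 0;.4 1 0 0;.3 1 0 0;.1 1 0 0;0 1 0 0;0 1 0 0;0 0 0 0",
)

```text
time_s: 9.48
tcp_pos: [0.4997, 0.0139, 0.1392]
ee_rot: [[0.005, -1.0, 0.003], [-1.0, -0.005, 0.001], [-0.001, -0.003, -1.0]]
wrist_force: [-0.2, 1.0, -3.2]
gripper_width: 0.448
gripper_force: 30.0
```

```bash
cat > hang.py <<'E'
from h import *
for n in("scene","side"):
    c=cam(n);g=cv2.cvtColor(c["image"],cv2.COLOR_BGR2HSV);t=sense()['tcp_pos'];piv=t+[0,-.0035,.008]
    for a in(70,80,90,100):
        a=np.radians(a);ax=np.array([0,np.cos(a),np.sin(a)]);nn=np.array([0,-np.sin(a),np.cos(a)])
        pts=[piv+ax*(s-97)/1000+nn*y/1000+np.array([x,0,0])/1000 for s in(0,84) for y in(-23,23) for x in(-23,23)]
        p=proj(c,pts);print(n,np.degrees(a).round(),"box",p.min(0).round(),p.max(0).round())
    u,v=proj(c,piv-[0,.01,.05])[0].astype(int)
    m=((g[...,1]<75)&(g[...,2]>95)).astype(np.uint8);w=np.zeros_like(m);w[v-50:v+50,u-45:u+45]=1
    for k in blobs(m*w,60):
        x,y,W,H=cv2.boundingRect(k);print("  seen",(x,y),(x+W,y+H),cv2.contourArea(k))
print(t)
E
python3 hang.py
```

```text
scene 70.0 box [233. 159.] [264. 196.]
scene 80.0 box [238. 159.] [265. 196.]
scene 90.0 box [243. 158.] [266. 196.]
scene 100.0 box [244. 157.] [271. 196.]
  seen (237, 157) (264, 195) 391.5
  seen (206, 126) (226, 135) 92.0
side 70.0 box [234. 182.] [250. 213.]
side 80.0 box [233. 180.] [250. 212.]
side 90.0 box [233. 179.] [250. 210.]
side 100.0 box [233. 177.] [249. 207.]
  seen (272, 182) (286, 193) 87.0
  seen (233, 159) (251, 213) 655.0
  seen (196, 150) (232, 187) 698.5
[0.49877386 0.01126514 0.13906711]
```

It's about 79° now. I'll touch its lower edge down on the mat and draw the lid back along the arc, so the base seats flat.

Request:
move_arm(
  targets="0 .35 -.4 0;0 .35 -.4 0;0 0 -.4 0;0 0 -.3 0;0 0 -.16 0;0 0 -.03 0;0 0 0 0",
)

```text
time_s: 10.17
tcp_pos: [0.497, 0.0263, 0.0969]
ee_rot: [[-0.001, -1.0, -0.002], [-1.0, 0.001, -0.001], [0.001, 0.002, -1.0]]
wrist_force: [-2.5, 0.2, 2.1]
gripper_width: 0.447
gripper_force: 30.0
```

Request:
move_arm(
  targets="0 -.1 0 0;0 -.1 0 0;0 -.1 -.02 0;0 -.1 -.02 0;0 -.1 -.02 0;0 -.1 -.02 0;0 -.1 -.02 0;0 0 0 0;0 0 0 0",
)

```text
time_s: 10.92
tcp_pos: [0.4983, 0.0085, 0.0958]
ee_rot: [[0.0, -1.0, 0.002], [-1.0, -0.0, -0.001], [0.001, -0.002, -1.0]]
wrist_force: [-5.1, -0.3, 9.3]
gripper_width: 0.451
gripper_force: 30.1
```

```bash
python3 hang.py
```

```text
scene 70.0 box [232. 173.] [263. 208.]
scene 80.0 box [237. 172.] [264. 208.]
scene 90.0 box [242. 171.] [265. 208.]
scene 100.0 box [243. 170.] [269. 207.]
  seen (281, 209) (294, 227) 83.0
  seen (240, 170) (254, 207) 250.0
side 70.0 box [234. 193.] [251. 224.]
side 80.0 box [234. 192.] [250. 223.]
side 90.0 box [234. 190.] [250. 221.]
side 100.0 box [234. 189.] [249. 218.]
  seen (233, 188) (250, 222) 428.0
  seen (274, 182) (286, 193) 76.0
  seen (196, 156) (234, 187) 436.0
[0.49831115 0.00858612 0.09577402]
```

Contact force is up to about 12 N and the outline matches ~88–90°, so the base is seated. I'll press slightly, release and retreat.

Request:
move_arm(
  targets="0 0 -.03 0;0 0 0 0",
)

```text
time_s: 11.18
tcp_pos: [0.4984, 0.0084, 0.0957]
ee_rot: [[0.001, -1.0, 0.002], [-1.0, -0.001, -0.001], [0.001, -0.002, -1.0]]
wrist_force: [-4.7, -1.4, 12.7]
gripper_width: 0.45
gripper_force: 30.2
```

Request:
move_arm(
  targets="0 0 0 0;0 0 0 0;0 0 0 0;0 0 0 0;0 0 .6 0;0 0 1 0;0 0 1 0;0 -1 1 0;0 -1 .2 0;0 0 0 0",
  gripper=70,
)

```text
time_s: 12.02
tcp_pos: [0.4994, -0.0428, 0.1909]
ee_rot: [[-0.002, -1.0, 0.006], [-1.0, 0.002, 0.0], [-0.0, -0.006, -1.0]]
wrist_force: [0.2, 0.2, 0.0]
gripper_width: 0.804
gripper_force: 0.0
```

```bash
python3 - <<'E'
from h import *
A=cam("scene");B=cam("side");C=cam("wrist")
a=A["image"][130:290,190:350];b=B["image"][130:260,185:345]
cv2.imwrite("pics/m1.png",np.vstack([np.hstack([cv2.resize(a,(360,360)),cv2.resize(b,(440,360))]), cv2.copyMakeBorder(C["image"][:240],0,0,0,288,cv2.BORDER_CONSTANT)]))
print(sense()['tcp_pos'])
E
```

```text
[ 0.49766188 -0.04078677  0.1880501 ]
```

View pics/m1.png

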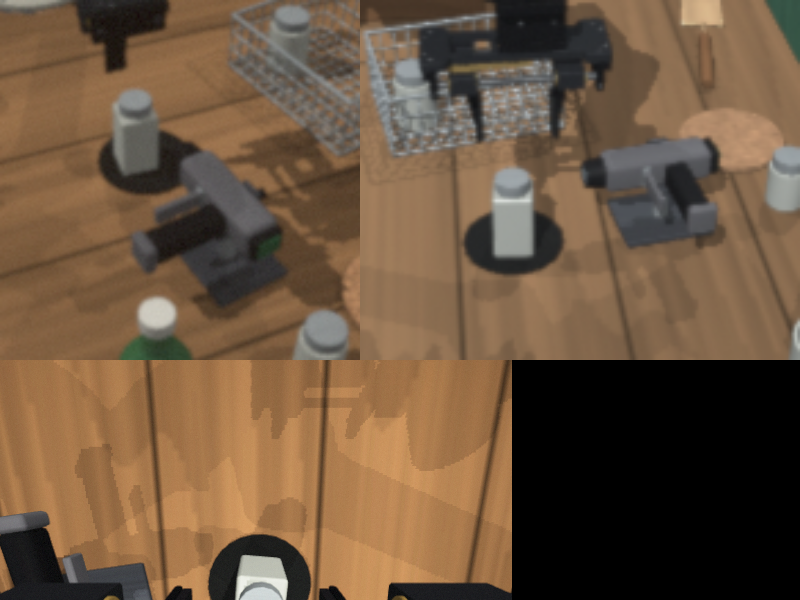

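The jar stands upright and central on the mat (side pane: jar at 513, mat spanning 466–562). Next I'll take a wrist view of the pistol's grip and trigger.

Request:
move_arm(
  targets=".7 .2 .3 0;.7 .2 .3 0;.7 .2 .4 0;.7 .2 0 0;.7 .2 0 0;.7 .2 0 0;.6 .2 0 0;.5 .2 0 0;0 0 0 0;0 0 0 0",
  gripper=87,
)

```text
time_s: 13.0
tcp_pos: [0.63, 0.0002, 0.2118]
ee_rot: [[0.001, -1.0, -0.003], [-1.0, -0.001, -0.0], [0.0, 0.003, -1.0]]
wrist_force: [-0.1, 0.9, -0.0]
gripper_width: 0.995
gripper_force: 0.0
```

```bash
python3 - <<'E'
from h import *
C=cam("wrist");cv2.imwrite("pics/g1.png",cv2.resize(C["image"][:250],None,fx=1.5,fy=1.5));print(sense()['tcp_pos'])
np.savez("g1.npz",T=C["T"],K=C["K"],D=C["D"],image=C["image"])
E
```

```text
[ 6.29621968e-01 -1.21954759e-04  2.12281353e-01]
```

View pics/g1.png

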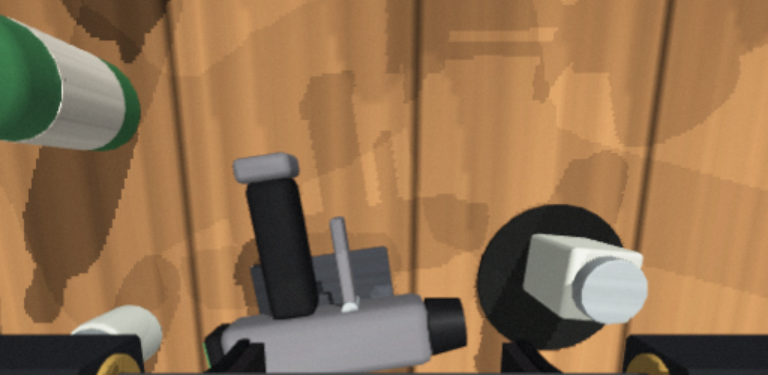

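The crop (scaled 1.5x) shows the grip's rear edge running (247,183)→(272,315). The trigger blade runs (337,218)→(351,299), the butt end is at (235,160)–(297,155), and the barrel's long edge runs (222,335)→(425,295).

```bash
python3 - <<'E'
from h import *
np.set_printoptions(precision=4,suppress=True)
z=np.load("g1.npz");C={k:z[k] for k in z}
P=lambda uv,h:plane(C,np.array(uv)/1.5,h)[:,:2]
R=P([(247,186),(272,315)],.100);F=P([(297,178)],.1);Bt=P([(235,163),(296,153)],.100);T=P([(330,220),(343,217),(345,303),(356,300)],.095);N=P([(222,337),(425,295)],.09)
print("rear",R,"front",F,"butt",Bt,"trig",T,"barrel",N,sep="\n")
d=R[1]-R[0];d/=np.linalg.norm(d);print("grip dir",d,"yaw",np.degrees(np.arctan2(-d[0],d[1])))
d2=T[2]-T[0];print("trig yaw",np.degrees(np.arctan2(-d2[0],d2[1])))
# automatic: dark grip mask, min area rect at z=.1
im=C["image"].astype(int);g=im.max(2);m=((g<60)).astype(np.uint8);m[:118]=0;m[200:]=0;m[:,:150]=0;m[:,225:]=0
for k in blobs(m,200):
    X=plane(C,k.reshape(-1,2).astype(float),.1)[:,:2].astype(np.float32);r=cv2.minAreaRect(X*1000);print(r,cv2.boxPoints(r))
# back of butt to gun origin
th=np.arctan2(-d[0],d[1]);ex=np.array([np.cos(th),np.sin(th)]);ey=np.array([-ex[1],ex[0]])
bc=Bt.mean(0);o=bc-17.5e-3*ex+.118*ey;print("origin est",o,"nose",o-.087*ex,"grip_back",o+.031*ex-.057*ey)
print("rear pts in gun frame",[( (p-o)@ex,(p-o)@ey) for p in list(R)+list(F)+list(T)+list(N)])
E
```

```text
rear
[[ 0.7065 -0.0651]
 [ 0.6968  0.0112]]
front
[[ 0.678  -0.0695]]
butt
[[ 0.7124 -0.0776]
 [ 0.6779 -0.083 ]]
trig
[[ 0.6605 -0.0456]
 [ 0.6528 -0.0474]
 [ 0.6526  0.0049]
 [ 0.6458  0.003 ]]
barrel
[[0.7318 0.0286]
 [0.6029 0.0011]]
grip dir [-0.1274  0.9919] yaw 7.317226759174271
trig yaw 8.848067361953513
((687.5730590820312, -32.50703048706055), (44.74069595336914, 74.02496337890625), 8.51307487487793) [[659.97     0.7861]
 [670.9283 -72.4233]
 [715.1761 -65.8001]
 [704.2178   7.4092]]
origin est [0.6628 0.0345] nose [0.5765 0.0234] grip_back [ 0.7008 -0.0181]
rear pts in gun frame [(np.float64(0.030753624004060186), np.float64(-0.10433726800754553)), (np.float64(0.030753624004060186), np.float64(-0.027467172590715357)), (np.float64(0.001838521901006063), np.float64(-0.10510914296407964)), (np.float64(-0.012470898477948083), np.float64(-0.07919539622793847)), (np.float64(-0.020330718580003154), np.float64(-0.07995195926805425)), (np.float64(-0.013837989808505898), np.float64(-0.028040544568145222)), (np.float64(-0.020829469276827113), np.float64(-0.02906545144818558)), (np.float64(0.06777755794762386), np.float64(-0.014631482196484372)), (np.float64(-0.06360704391178724), np.float64(-0.02554948874177015))]
```

Measured in the pistol's frame, the rear edge is at x = 30.8 (31 expected) and the trigger front at about -20.5 (-22 expected), so it fits; yaw is about 8°. I'll move over the grip and lower.

Request:
move_arm(
  targets=".7 -.28 0 .8;.7 -.28 0 .8;.6 -.28 0 0;0 0 -1 0;0 0 -1 0;0 0 -1 0;0 0 -1 0;0 0 -.8 0;0 0 -.6 0;0 0 -.44 0",
)

```text
time_s: 13.88
tcp_pos: [0.6785, -0.0219, 0.0656]
ee_rot: [[0.139, -0.99, -0.003], [-0.99, -0.139, -0.0], [-0.0, 0.003, -1.0]]
wrist_force: [-0.2, -0.7, -0.3]
gripper_width: 0.998
gripper_force: 0.0
```

Request:
move_arm(
  targets="0 0 0 0;0 0 0 0",
)

```text
time_s: 14.05
tcp_pos: [0.68, -0.0218, 0.0676]
ee_rot: [[0.14, -0.99, -0.0], [-0.99, -0.14, -0.0], [0.0, 0.001, -1.0]]
wrist_force: [0.5, 0.2, 1.5]
gripper_width: 0.998
gripper_force: 0.0
```

```bash
python3 - <<'E'
from h import *
s=sense();print(s['tcp_pos'],s['wrist_force'],np.degrees(np.arctan2(s['ee_rot'][0,0],-s['ee_rot'][1,0])))
E
```

```text
[ 0.67997119 -0.02177883  0.06762221] [0.54927325 0.17576028 1.47716332] 8.020622052512062
```

Request:
move_arm(
  targets="0 0 0 0;0 0 0 0;0 0 0 0;0 0 0 0;0 0 0 0;0 0 0 0;0 0 0 0;0 0 0 0",
  gripper=36,
)

```text
time_s: 14.72
tcp_pos: [0.6823, -0.0216, 0.0676]
ee_rot: [[0.14, -0.99, 0.005], [-0.99, -0.14, 0.0], [0.0, -0.005, -1.0]]
wrist_force: [4.1, -0.0, -2.0]
gripper_width: 0.501
gripper_force: 28.6
```

Opening 43.6 mm with ~29 N on the pads, far above the 6 N spring, so the trigger is against its stop. I'll hold it for a second and then release.

Request:
move_arm(
  targets="0 0 0 0;0 0 0 0;0 0 0 0;0 0 0 0;0 0 0 0;0 0 0 0;0 0 0 0;0 0 0 0;0 0 0 0;0 0 0 0",
)

```text
time_s: 15.55
tcp_pos: [0.6822, -0.0216, 0.0676]
ee_rot: [[0.14, -0.99, 0.004], [-0.99, -0.14, 0.0], [0.0, -0.004, -1.0]]
wrist_force: [4.5, -1.4, -2.9]
gripper_width: 0.497
gripper_force: 28.6
```

Request:
move_arm(
  targets="0 0 0 0;0 0 0 0",
)

```text
time_s: 15.72
tcp_pos: [0.6822, -0.0216, 0.0676]
ee_rot: [[0.14, -0.99, 0.004], [-0.99, -0.14, 0.0], [0.0, -0.004, -1.0]]
wrist_force: [5.4, -1.0, -1.9]
gripper_width: 0.503
gripper_force: 28.6
```

```bash
python3 - <<'E'
from h import *
B=cam("side");s=sense();print(s['gripper_width']*87,s['gripper_force'],s['wrist_force'])
b=B["image"][150:240,210:350];cv2.imwrite("pics/t1.png",cv2.resize(b,None,fx=4,fy=4,interpolation=cv2.INTER_CUBIC))
E
```

```text
43.42289145483545 28.574780048802495 [ 4.94971953 -1.10474645 -2.87800229]
```

Request:
move_arm(
  targets="0 0 0 0;0 0 0 0;0 0 0 0;0 0 0 0;0 0 0 0;0 0 0 0;0 0 1 0;0 0 1 0;0 0 1 0;0 0 1 0",
  gripper=87,
)

```text
time_s: 16.6
tcp_pos: [0.6803, -0.0216, 0.1686]
ee_rot: [[0.139, -0.99, 0.0], [-0.99, -0.139, 0.0], [-0.0, -0.0, -1.0]]
wrist_force: [0.7, 0.2, -0.4]
gripper_width: 0.996
gripper_force: 0.0
```

```bash
python3 - <<'E'
from h import *
from scipy.optimize import least_squares
np.set_printoptions(precision=4,suppress=True)
print(sense()['tcp_pos'])
A=cam("scene");B=cam("side")
cv2.imwrite("pics/s2.png",np.hstack([cv2.resize(A["image"][100:210,290:400],None,fx=3.4,fy=3.4,interpolation=cv2.INTER_CUBIC),cv2.resize(B["image"][115:225,170:280],None,fx=3.4,fy=3.4,interpolation=cv2.INTER_CUBIC)]))
E
```

```text
[ 0.6803 -0.0216  0.1686]
```

View pics/s2.png

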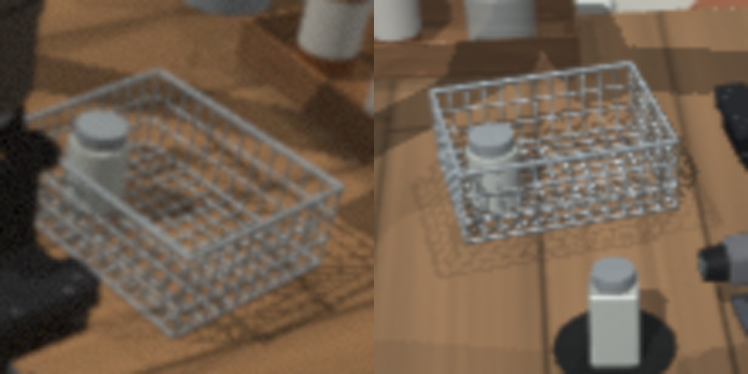

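The basket's rim corners in the side pane are at (432,92), (632,64), (677,140) and (456,170). In the scene pane three are visible, at (160,70), (342,187) and (188,257). The round jar's lid is at (491,137) and (102,122).

```bash
python3 - <<'E'
from h import *
np.set_printoptions(precision=4,suppress=True)
A=cam("scene");B=cam("side")
a=lambda p:(np.array(p)/3.4+[290,100]).reshape(-1,2);b=lambda p:((np.array(p)-[374,0])/3.4+[170,115]).reshape(-1,2)
R=plane(B,b([(432,92),(632,64),(677,140),(456,170)]),.091)[:,:2]
S=plane(A,a([(160,70),(342,187),(188,257)]),.091)[:,:2]
print("side",R,R.mean(0),"lens",[np.linalg.norm(R[i]-R[(i+1)%4]) for i in range(4)])
print("scene",S,"diag mid",(S[0]+S[2])/2,"lens",np.linalg.norm(S[1]-S[0]),np.linalg.norm(S[2]-S[1]))
d=(R[1]-R[0])+(R[2]-R[3]);print("yaw side",np.degrees(np.arctan2(d[1],d[0])))
for i,j in((1,1),(2,2)): pass
print("jar lid",plane(B,b([(491,137)]),.085),plane(A,a([(102,122)]),.085),tri(A,a([(102,122)]),B,b([(491,137)])))
for p,q in(((342,187),(632,64)),((188,257),(677,140))): print("tri",tri(A,a([p]),B,b([q])))
# square jar lid on mat
print("sq lid top",plane(B,b([(612,270)]),.106))
E
```

```text
side [[0.3165 0.368 ]
 [0.5458 0.4107]
 [0.5794 0.235 ]
 [0.3465 0.1998]] [0.447  0.3034] lens [np.float64(0.23322507293478928), np.float64(0.17887008543291694), np.float64(0.23546835518023368), np.float64(0.17080506877119994)]
scene [[0.3221 0.3788]
 [0.551  0.4214]
 [0.5829 0.2404]] diag mid [0.4525 0.3096] lens 0.23281458283803505 0.18371908230222936
yaw side 9.560878629052755
jar lid [[0.3819 0.2724 0.085 ]] [[0.3761 0.282  0.085 ]] (array([0.3808, 0.2779, 0.0853]), np.float64(0.006263133583376403))
tri (array([0.5463, 0.4263, 0.0846]), np.float64(0.0034574402440015473))
tri (array([0.5799, 0.2428, 0.0871]), np.float64(0.00155196239326355))
sq lid top [[ 0.493  -0.0109  0.106 ]]
```

Basket centre is about (0.450, 0.307) with yaw ~10° (side lengths 0.233/0.18, consistent), so the free point is about (0.489, 0.314). Now back to the jar to grip its lid.

Request:
move_arm(
  targets="-.8 .1 0 0;-.9 .1 0 0;-.9 .1 0 0;-.9 .1 0 0;-.9 .1 0 0;-.9 .1 0 0;-.8 .16 0 0;-.7 .2 0 0;-.51 .2 0 0;0 0 0 0",
  gripper=65,
)

```text
time_s: 17.63
tcp_pos: [0.4943, 0.0074, 0.1664]
ee_rot: [[0.14, -0.99, -0.004], [-0.99, -0.14, -0.0], [-0.0, 0.004, -1.0]]
wrist_force: [0.2, 0.6, -0.7]
gripper_width: 0.747
gripper_force: 0.0
```

```bash
python3 - <<'E'
from h import *
print(sense()['tcp_pos'])
C=cam("wrist");cv2.imwrite("pics/w3.png",C["image"][:300])
for n in("scene","side"):
    c=cam(n);h=cv2.cvtColor(c["image"],cv2.COLOR_BGR2HSV);g=(h[...,1]<75)&(h[...,2]>95)
    u,v=proj(c,[.4975,.005,.05])[0].astype(int);w=np.zeros(g.shape,bool);w[v-35:v+35,u-25:u+25]=1
    for k in blobs(g&w,60):
        x,y,W,H=cv2.boundingRect(k);print(n,(x,y),(x+W,y+H))
    p=proj(c,[[.4975+x,.005+y,z] for x in(-.023,.023) for y in(-.023,.023) for z in(.006,.09)]);print("expect body",p.min(0),p.max(0))
E
```

```text
[0.4942935  0.00740679 0.16644633]
scene (240, 169) (261, 207)
expect body [242.14112699 170.9484304 ] [264.48575434 208.1829835 ]
side (232, 190) (249, 223)
side (216, 170) (252, 184)
expect body [233.48972539 190.71897582] [249.47139209 221.03620966]
```

The outline matches the expected standing jar to within 1–2 px, so I'll lower and grip the lid.

Request:
move_arm(
  targets=".05 -.12 0 0;0 0 -.8 0;0 0 -.8 0;0 0 -.6 0;0 0 -.4 0;0 0 -.25 0;0 0 -.1 0;0 0 0 0;0 0 0 0",
)

```text
time_s: 18.53
tcp_pos: [0.4994, 0.0042, 0.0941]
ee_rot: [[0.139, -0.99, 0.001], [-0.99, -0.139, 0.0], [0.0, -0.001, -1.0]]
wrist_force: [0.8, -0.0, 1.2]
gripper_width: 0.747
gripper_force: 0.0
```

Request:
move_arm(
  targets="0 0 0 0;0 0 0 0;0 0 0 0;0 0 0 0;0 0 0 0;0 0 0 0",
  gripper=20,
)

```text
time_s: 19.03
tcp_pos: [0.4981, 0.004, 0.094]
ee_rot: [[0.139, -0.99, -0.001], [-0.99, -0.139, -0.0], [0.0, 0.001, -1.0]]
wrist_force: [-2.7, -0.9, 2.9]
gripper_width: 0.445
gripper_force: 30.0
```

Request:
move_arm(
  targets="0 0 .2 0;0 0 .4 0;0 0 .6 0;0 0 .8 0;0 0 .8 0;0 0 .8 0;0 0 .6 0;0 0 .4 0;0 0 0 0",
)

```text
time_s: 19.78
tcp_pos: [0.5, 0.0047, 0.2108]
ee_rot: [[0.139, -0.99, 0.005], [-0.99, -0.139, 0.001], [-0.001, -0.005, -1.0]]
wrist_force: [1.0, -0.0, -3.4]
gripper_width: 0.448
gripper_force: 29.9
```

Request:
move_arm(
  targets="0 .3 0 0;0 .5 0 0;-.1 .7 0 0;-.1 .9 0 0;-.1 .95 0 0;-.1 .95 0 0;0 .95 0 0;0 .95 0 0;0 .95 0 0;0 .95 0 0",
)

```text
time_s: 20.62
tcp_pos: [0.4876, 0.2087, 0.2071]
ee_rot: [[0.14, -0.99, -0.002], [-0.99, -0.14, -0.001], [0.001, 0.003, -1.0]]
wrist_force: [0.2, 0.8, -3.2]
gripper_width: 0.449
gripper_force: 29.9
```

Request:
move_arm(
  targets="0 .95 0 0;0 .95 0 0;0 .9 0 0;0 .7 0 0;0 .5 0 0;0 .3 0 0;0 0 0 0;0 0 0 0",
)

```text
time_s: 21.28
tcp_pos: [0.4884, 0.3139, 0.2083]
ee_rot: [[0.139, -0.99, -0.001], [-0.99, -0.139, -0.001], [0.001, 0.001, -1.0]]
wrist_force: [0.3, -0.0, -3.2]
gripper_width: 0.447
gripper_force: 29.9
```

```bash
python3 - <<'E'
from h import *
t=sense()['tcp_pos'];print(t)
c=cam("scene");d=cam("side");C=cam("wrist")
o=[]
for k,(x,y,w,h) in((c,(280,60,130,140)),(d,(170,80,130,140))):
    im=k["image"].copy()
    for z,col in((.005,(0,0,255)),(t[2]-.088,(0,255,0))):
        q=proj(k,[[t[0]+a*.023,t[1]+b*.023,z] for a,b in((-1,-1),(1,-1),(1,1),(-1,1))]);cv2.polylines(im,[np.round(q).astype(np.int32)],True,col,1)
    o.append(cv2.resize(im[y:y+h,x:x+w],(390,420),interpolation=cv2.INTER_CUBIC))
cv2.imwrite("pics/b1.png",np.hstack(o))
E
```

```text
[0.48838592 0.3138875  0.20832525]
```

View pics/b1.png

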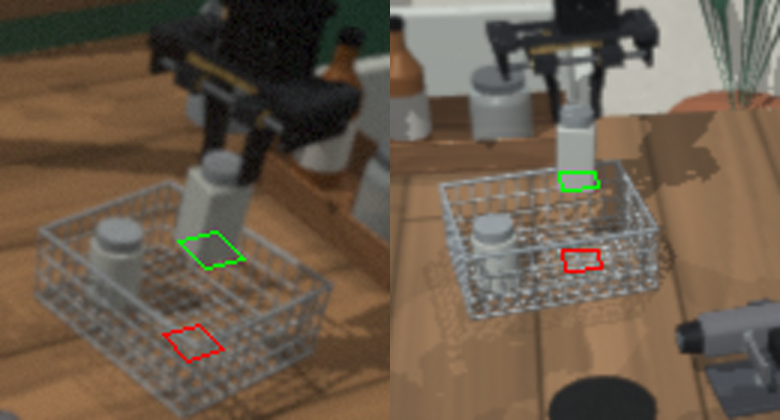

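The jar hangs upright over the basket's empty half. Its projected landing square (red) is clear of the round jar and of all four walls, so I'll lower it.

Request:
move_arm(
  targets="0 0 -.5 0;0 0 -.8 0;0 0 -.8 0;0 0 -.8 0;0 0 -.7 0;0 0 -.4 0;0 0 -.25 0;0 0 -.12 0;0 0 -.08 0;0 0 0 0",
)

```text
time_s: 22.27
tcp_pos: [0.4892, 0.3145, 0.0982]
ee_rot: [[0.139, -0.99, 0.001], [-0.99, -0.139, 0.001], [-0.001, -0.001, -1.0]]
wrist_force: [-0.2, 0.2, -3.4]
gripper_width: 0.449
gripper_force: 29.9
```

Request:
move_arm(
  targets="0 0 -.04 0;0 0 -.04 0;0 0 -.04 0;0 0 0 0",
)

```text
time_s: 22.6
tcp_pos: [0.4887, 0.3143, 0.0947]
ee_rot: [[0.139, -0.99, 0.0], [-0.99, -0.139, 0.0], [-0.0, -0.0, -1.0]]
wrist_force: [-0.2, 0.4, -4.1]
gripper_width: 0.449
gripper_force: 29.9
```

Request:
move_arm(
  targets="0 0 -.04 0;0 0 -.03 0;0 0 0 0",
)

```text
time_s: 22.85
tcp_pos: [0.4888, 0.3144, 0.093]
ee_rot: [[0.139, -0.99, 0.0], [-0.99, -0.139, 0.0], [-0.0, -0.0, -1.0]]
wrist_force: [-0.2, -0.5, -2.0]
gripper_width: 0.449
gripper_force: 29.9
```

Contact is starting, as the force is easing.

Request:
move_arm(
  targets="0 0 -.03 0;0 0 -.02 0;0 0 0 0",
)

```text
time_s: 23.1
tcp_pos: [0.489, 0.3145, 0.0929]
ee_rot: [[0.14, -0.99, 0.001], [-0.99, -0.14, 0.0], [-0.0, -0.001, -1.0]]
wrist_force: [-2.1, -0.1, 5.3]
gripper_width: 0.449
gripper_force: 30.0
```

Seated, with the floor now pushing up. Release with a modest opening, then go straight up.

Request:
move_arm(
  targets="0 0 0 0;0 0 0 0;0 0 0 0;0 0 0 0;0 0 .4 0;0 0 .8 0;0 0 1 0;0 0 1 0;0 0 1 0;0 0 0 0",
  gripper=62,
)

```text
time_s: 23.93
tcp_pos: [0.4917, 0.3163, 0.2034]
ee_rot: [[0.14, -0.99, 0.01], [-0.99, -0.14, 0.007], [-0.006, -0.011, -1.0]]
wrist_force: [1.0, 0.2, 0.6]
gripper_width: 0.711
gripper_force: 0.0
```

```bash
python3 - <<'E'
from h import *
s=sense();print(s['tcp_pos'],s['wrist_force'])
for n in("scene","side"):
    c=cam(n);h=cv2.cvtColor(c["image"],cv2.COLOR_BGR2HSV);g=(h[...,1]<75)&(h[...,2]>135)
    p=proj(c,[[.489+x,.3145+y,z] for x in(-.023,.023) for y in(-.023,.023) for z in(.005,.089)]);print(n,"expect body",p.min(0).round(),p.max(0).round(),"lid top",proj(c,[.489,.3145,.105]).round())
    m=cv2.morphologyEx(g.astype(np.uint8),cv2.MORPH_OPEN,np.ones((5,5)))
    for k in blobs(m,40):
        x,y,W,H=cv2.boundingRect(k)
        if np.hypot(*(np.array(cen(k))-p.mean(0)))<60: print("  seen",(x,y),(x+W,y+H))
    # round jars
    for P in([.38,.278,.09],[.61,-.372,.085]): print("  round lid px",proj(c,P).round(),c["image"][tuple(proj(c,P)[0].astype(int)[::-1])])
E
```

```text
[0.4916566  0.31628632 0.20339678] [1.00449917 0.16109504 0.60671897]
scene expect body [334. 146.] [360. 180.] lid top [[350. 147.]]
  round lid px [[320. 135.]] [139 139 135]
  round lid px [[113. 251.]] [140 140 136]
side expect body [227. 144.] [240. 170.] lid top [[233. 143.]]
  seen (199, 152) (209, 158)
  seen (226, 151) (238, 161)
  round lid px [[204. 153.]] [162 158 151]
  round lid px [[299. 286.]] [170 167 159]
```

```bash
python3 - <<'E'
from h import *
ok=True
for n in("scene","side"):
    c=cam(n);Z=[.105,.08,.06,.045]
    q=proj(c,[[.489,.3145,.105]]+[[.489,.3145-.023 if n=="side" else .3145,z] if n=="side" else [.512,.3145,z] for z in Z[1:]]).round().astype(int)
    v=[cv2.medianBlur(c["image"],3)[y,x].tolist() for x,y in q];print(n,v)
    ok&=max(v[0])-min(v[0])<30 and min(v[0])>95 and max(v[1])-min(v[1])<35 and min(v[1])>95
print(ok)
if ok: print(finish_job())
E
```

```text
scene [[140, 140, 137], [87, 92, 92], [86, 92, 92], [87, 92, 92]]
side [[157, 157, 154], [163, 168, 164], [154, 159, 155], [145, 142, 137]]
False
```

My threshold failed only because the scene-side face is in shade: it reads neutral grey at every height, as an upright jar would. The lid shows at the right spot in both views, so I'm handing in.

```bash
python3 -c "
from station import *
print(finish_job())"
```

```text
the job is handed in; nothing more can be done
None
```

I handed the job in at about 24 s of the 72 s allowed: the jar was stood upright on the mat, the trigger squeezed fully for over a second and released, then the jar set upright in the basket, with both round jars still standing; no verdict was returned.

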